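Lay up and clamp the layers of a hat block

TASK

Dry-clamp the layers for a new hat block: stack every plywood layer on the raised bed of the jig, squarely with edges flush, and put the dark caul with the brass disc on top, disc up. Then turn the holdfast's arm over the pile and drive the holdfast down by striking its head with the wooden mallet, in brisk blows and not by hand, until its pad bears on the caul. Finally stand the mallet on the bench away from the jig, leaving the pile square and the other things on the bench where they are.

Things in the scene. Friction and masses are not known exactly. Their poses are not given: they have to be found in the camera images.
- jig: Fixed lay-up jig: dark wooden board 100 (x) x 178 (y) x 12 mm on the bench, with a light raised bed 46 x 86 mm whose top is 20 mm above the bench, and a steel holdfast standing in it 85 mm along +y from the bed's centre. Origin on the bench under the bed's centre; z up; bed long along y. Its place and yaw vary.
- bed (a point): centre of the bed's top face, 20 mm above the bench; axes as the jig's
- holdfast_turn (a joint): turn of the holdfast about its upright shaft (rad): 0 with the arm along the jig's -x, growing anticlockwise from above, 1.57 with the arm along -y over the bed; stop at 1.6. Stiff (0.06 N m friction), stays where left; starts at 0 to 0.4
- holdfast (a joint): depth to which the holdfast is driven (m), 0 to 0.07; friction of 6 N holds it (net push of about 4 N moves it); it stays where it is left. Starts at 0 to 0.01
- pad (a point): centre of the underside of the round pad (diameter 26 mm) under the end of the holdfast's arm, 75 mm from the shaft's axis; 115 mm above the bench at depth 0. The arm is a bar 18 mm wide that runs from the shaft to 82 mm from its axis, its underside 10 mm and its top 24 mm above this point
- striker (a point): centre of the top of the holdfast's head (a disc of diameter 32 mm, 12 mm thick, on a shaft of diameter 18 mm), the face to strike: 180 mm above the bench at depth 0, 65 mm above the pad's underside; it lies on the shaft's axis, straight above the jig's point (0, 85 mm)
- caul: caul: dark wooden plate 50 (x) x 90 (y) x 14 mm with a brass disc (diameter 34, 3 mm high) on its upper face, 17 mm in all. Origin at the centre of its underside; z up through the disc
- mallet: wooden mallet: square head 54 x 54 mm across (y, z) and 44 mm long (x), with a straight handle 20 x 20 mm along its +x, from the head's face at 22 mm to 113 mm from the origin. Origin at the head's centre, 27 mm above the bench as it stands on one side of the head with the handle level; any of the four sides can strike. About 0.2 kg, the balance point lying in or next to the head
- clip_clamp: bystander: small clamp 22 x 83 x 28 mm; origin at the centre of its underside
- wax_block: bystander: block of beeswax 33 x 46 x 17 mm; origin at the centre of its underside
- brass_die: bystander: brass block 30 x 42 x 12 mm; origin at the centre of its underside
- jar: bystander: jar with a screw lid, diameter 64, 72 mm high; origin at the centre of its underside
- layer_1: plywood layer, plate 50 (x) x 90 (y) x 12 mm, all alike; origin at the centre of its underside, z up. 2 to 4 of the four are present
- layer_2: plywood layer, plate 50 (x) x 90 (y) x 12 mm, all alike; origin at the centre of its underside, z up. 2 to 4 of the four are present
- layer_3: plywood layer, plate 50 (x) x 90 (y) x 12 mm, all alike; origin at the centre of its underside, z up. 2 to 4 of the four are present
- layer_4: plywood layer, plate 50 (x) x 90 (y) x 12 mm, all alike; origin at the centre of its underside, z up. 2 to 4 of the four are present

How it is judged:
On the way, in this order (a step that is already met when the one before it is completed fails the run):
1. every layer present and the caul on top are stacked squarely on the bed (horizontal distance between each of layer_1, layer_2, layer_3, layer_4, caul and bed below 0.008 m and angle between the x axis of each of layer_1, layer_2, layer_3, layer_4, caul and the x axis of jig, either way round below 0.12 rad and angle between the z axis of each of layer_1, layer_2, layer_3, layer_4, caul and the z axis of jig, either way round below 0.06 rad and height (world z) of each of layer_1, layer_2, layer_3, layer_4, caul above 0.016 m and angle between caul's own z axis and vertical below 0.06 rad and z of each of layer_1, layer_2, layer_3, layer_4 in the frame of caul below 0.004 m), for 0.3 s.
2. the holdfast's arm is turned over the pile (value of joint holdfast_turn above 1.4 rad), for 0.2 s.
3. a blow of the mallet sends the holdfast down (faster than 0.04 m/s) (value of joint holdfast_turn above 1.4 rad and contact force between mallet and jig above 0.5 N and velocity of joint holdfast above 0.04 m/s).
4. the holdfast's pad is down on the caul (value of joint holdfast_turn above 1.4 rad and z of pad in the frame of caul below 0.0195 m), for 0.2 s.
At the end, for the whole second after the job is handed in: Layers present and caul flat on the bed, centres within 8 mm and 0.12 rad of it, caul on top, disc up; holdfast turned past 1.4 rad, pad within 2.5 mm of the disc; mallet at rest standing on the bench, head over 150 mm from the bed's centre (all of step 1 and all of step 4 and height (world z) of mallet between 0.02 and 0.045 m and horizontal distance between mallet and bed above 0.15 m and linear speed of each of mallet, caul below 0.02 m/s); the robot touches nothing.
It fails at once if the holdfast is pushed down by hand (with the fingers or arm) (contact force between any of the fingers, the arm and jig above 1 N and velocity of joint holdfast above 0.03 m/s).
It fails at once if a bystander is shifted by more than 50 mm (distance of any of clip_clamp, wax_block, brass_die, jar from where it was at the start of the episode above 0.05 m).
Of layer_1, layer_2, layer_3, layer_4 only 2 to 4 are there at a start; the rules pass over those that are not, and their reading is None.
At some moment in a run one of mallet may be knocked a few centimetres aside while the robot is not near it.
Once in a run the grip may slacken for a moment while it holds something.
It also fails if it takes over 210 s, if anything falls off the work surface, if the arm or the gripper's body presses on something with over 40 N, if the wrist force passes 120 N, or if a joint passes its speed limit or range.

ROBOT

A 6-joint arm with a two-finger parallel gripper is mounted at the origin on a cart in front of the work surface, level with it; the furniture and walls round the work are solid. World frame = base frame: x ahead of the robot, y to its left, z up, the work surface at z = 0. Lengths are in m, angles in rad, forces in N, time in s.
With the tool pointing down it reaches from about 0.25 to 0.775 m from the base axis. Payload 4 kg.
Tool frame: the origin (TCP) lies at the centre of the arm's flange, where the gripper is bolted on; the fingertips stand 199 mm ahead of it and the grasp point (between the pads) lies 180 mm ahead of it (robot.tcp_to_tips is the z of the fingertips in the tool frame, in m); z points along the fingers, y is the line along which they close (so a half turn about z gives the same grasp; the last joint's range is limited). The gripper opens to 94 mm and grips with 3 to 60 N. Pads are 16 mm wide; open, the fingers measure 119 mm over their backs; the gripper's body (75 mm by 177 mm) begins 78 mm behind the grasp point.
Start: joints at [-1.26, 0.087, 1.371, -0, 1.684, -0.103], TCP at [0.221, -0.504, 0.405] pointing down, gripper open.
Joint ranges: [-3.1, 3.1], [-0.76, 2.03], [0.27, 2.55], [-1.08, 4.22], [0.17, 2.65], [-2.57, 2.57]. Speed limits (rad/s): [2.79, 2.79, 3.14, 3.14, 3.14, 3.14].

INTERFACE

Orientations are given as [roll, pitch, yaw] about the fixed x, y, z axes, in that order (R = Rz(yaw) Ry(pitch) Rx(roll)).
In Python, from bench import robot gives the robot as it stands.
- The arm moves only by the tool play_rows, never from a script. Its arguments are lists of equal length, an entry for each row: "translation": the shift along the tool's x, y, z scaled (see below), a list of three; "twist": the turn, a rotation vector about the tool's x, y, z scaled (see below), a list of three; "gripper": the opening, from -1 (shut) to 1 (fully open). A call has 1 to 8 rows; each row shifts and turns the commanded pose from where the row before left it, along the tool's axes as they then stand; what a row does not reach is not made up. The controller multiplies each number of a shift by 0.04 m and each number of a turn by 0.1 rad. A row lasts 1/10 s, in which the tool goes at most 50 mm and 8.59 degrees, less where a joint would pass 70% of its speed; a pose out of reach is approached as far as the arm can. A call with a number of a shift or a turn outside -1 to 1 is refused whole. A call with a gripper value outside its range is refused whole. The fingers move at their own pace and stop on an object; the grip force is fixed at half the most. Time passes only in rows, so rows that do not move let the fingers close. It gives the time, the measured TCP pose, the force, the opening and the grip force at its end, in the units of the state.
- robot.get_obs(): the state, without advancing time (a new reading comes with each control period).
- robot.snapshot(name): name is "scene" or "top"; returns the picture (420x560x3 uint8, red, green, blue); there is no depth.
- robot.camera_model(name): a dict with "camera_matrix" (3x3 intrinsics, pixels), "k1" (the pictures are not rectified: a ray, as slopes to the right and down, at radius r is drawn at 1 + k1 r^2 times it, then the intrinsics apply), "rvec" (rotation vector, rad) and "tvec" (3), from world to camera coordinates, as OpenCV has them. Camera axes: x right, y down, z forward; pixel columns grow to the right and rows downward; lengths in m; the calibration is good to about 2 mm. A picture is of the moment at which its call begins. camera_model takes no time and is no camera call.
- robot.close_job(): hands the job in; it is judged then, once.
Trained networks look in the newest picture that a camera, given by its name, has taken for a name from the list of things; names that differ only in an ending like _2 or _b are one class to them, and where a whole thing is asked for, a point or a joint stands for the part that bears it (a point fixed in the world has none). Each returns a list of dicts, best first, with "score" (0 to 1); they miss things now and then, are a little off and sometimes report something else, mostly with a low value. They report only what shows in the picture. A call takes as long as a camera call.
- robot.recognise(name, camera): "centre" ([x, y, z] in m, in world coordinates, good to about 4 mm: the middle of the surface that is visible of it).
- robot.spot_point(name, camera): "centre" ([x, y, z] in m, in world coordinates, good to about 4 mm: a listed point, or the origin of a listed thing).
The state is a dict: "time": time; "joint_positions": joint angles; "qvel": joint speeds; "joint_torque": joint torques, N m; "tool_pos": TCP position; "ee_rot": TCP orientation; "wrist_force": force on the tool from outside, world axes, zero at the start; "wrist_torque": the same for the moment, N m; "width": finger opening in m; "finger_force": force on a finger pad.
Only numpy, scipy, OpenCV 4.12 (cv2) and the standard library are available. Lean on these libraries where they do the work, as an engineer would, in place of code of your own. Each camera call takes 0.05 s, during which the arm holds its last target. There are 200 camera calls.

## Working session

There is one attempt and no reset: what is moved stays moved. The work goes in short steps, Python scripts to look and compute and a tool call to move; the robot and the scene stay as the last step left them, time stands still between calls to the robot, and variables do not carry over. Pictures are saved under pics/ and viewed, at most 14 in all, crops included, and the job is handed in when it is done.

Besides the shell and the picture viewer there is one more tool, called as name(argument=value, ...) on one line, values as JSON. play_rows: Moves the arm, as the interface text tells. Its arguments: {"type":"object","properties":{"translation":{"type":"array","items":{"type":"array","items":{"type":"number","minimum":-1,"maximum":1}}},"twist":{"type":"array","items":{"type":"array","items":{"type":"number","minimum":-1,"maximum":1}}},"gripper":{"type":"array","items":{"type":"number"}}},"required":["translation","twist","gripper"]}

```bash
ls; mkdir -p pics
python3 - <<'E'
from bench import robot
import cv2
for n in("scene","top"):
    cv2.imwrite(f"pics/{n}0.png",cv2.cvtColor(robot.snapshot(n),cv2.COLOR_RGB2BGR))
    m=robot.camera_model(n);print(m)
print(robot.get_obs())
for t in["jig","bed","striker","pad","caul","mallet","layer_1","jar","wax_block","brass_die","clip_clamp"]:
    for c in("top","scene"):
        print(t,c,[([round(float(v),3) for v in d["centre"]],round(d["score"],2)) for d in robot.spot_point(t,c)][:5])
E
```

```text
pics
{'camera_matrix': array([[466.57440934,   0.        , 281.6191826 ],
       [  0.        , 466.57440934, 210.82829412],
       [  0.        ,   0.        ,   1.        ]]), 'k1': -0.04729023073743805, 'rvec': array([ 1.17337318, -2.28257208,  1.03854293]), 'tvec': array([0.40142842, 0.35891742, 1.14264391])}
{'camera_matrix': array([[454.63695921,   0.        , 281.23580501],
       [  0.        , 454.63695921, 206.75768418],
       [  0.        ,   0.        ,   1.        ]]), 'k1': -0.01677630567473674, 'rvec': array([ 1.96959218, -2.25136899,  0.23027883]), 'tvec': array([0.14383688, 0.56299137, 1.10078523])}
{'time': 0.1, 'joint_positions': array([-1.26007252e+00,  8.78639285e-02,  1.37207693e+00, -3.91819423e-05,
        1.68358527e+00, -1.03117632e-01]), 'qvel': array([-0.00020952,  0.00024551, -0.00488992,  0.00215109, -0.00029739,
       -0.00034946]), 'joint_torque': array([ 1.63884313e-03, -3.41252875e+01, -3.03302264e+01,  7.19170365e-02,
        3.04680713e-02, -9.20683715e-05]), 'tool_pos': array([ 0.22112186, -0.50348279,  0.40364351]), 'ee_rot': array([-3.13966545
[... 805 characters left out ...]
, 0.024], 0.73)]
layer_1 top [([0.694, -0.181, 0.002], 0.76), ([0.564, 0.388, 0.002], 0.74), ([0.549, 0.021, -0.002], 0.73)]
layer_1 scene [([0.562, 0.396, -0.001], 0.83), ([0.542, 0.025, 0.002], 0.54), ([0.701, -0.188, 0.001], 0.5)]
jar top [([0.434, -0.247, 0.011], 0.84)]
jar scene [([0.44, -0.252, 0.012], 0.72)]
wax_block top [([0.514, -0.089, -0.001], 0.58)]
wax_block scene [([0.511, -0.088, -0.001], 0.46)]
brass_die top [([0.643, 0.354, -0.001], 0.68), ([0.429, 0.105, 0.0], 0.67)]
brass_die scene [([0.426, 0.106, -0.003], 0.5)]
clip_clamp top [([0.593, -0.136, 0.003], 0.71), ([0.549, 0.191, 0.018], 0.58), ([0.515, -0.088, -0.004], 0.47)]
clip_clamp scene [([0.592, -0.138, 0.002], 0.48)]
```

View pics/top0.png

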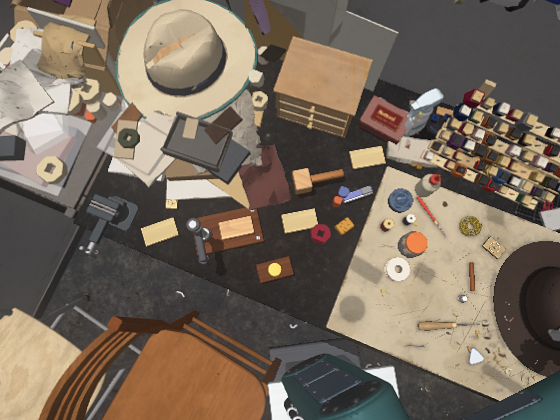

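View pics/scene0.png

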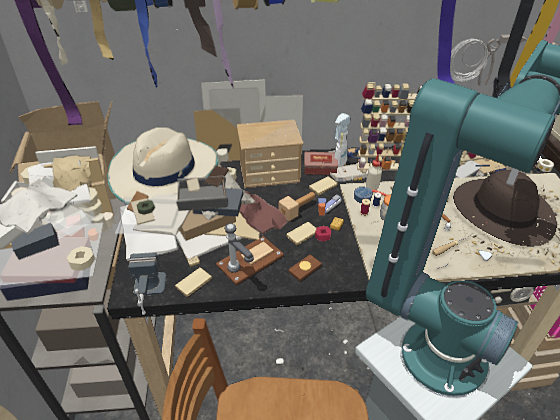

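The top view shows three layers at (159,231), (300,220) and (367,157), the caul at (275,269), the jig at (230,230) and the mallet at (305,180) with its handle to the right. The scene view agrees. Next I fit box silhouettes to get poses.

```bash
cat > h.py <<'E'
import numpy as np,cv2
from scipy.optimize import minimize
from bench import robot
def proj(P,n):
    m=robot.camera_model(n);K=m["camera_matrix"]
    d=np.array([m["k1"],0,0,0,0.])
    return cv2.projectPoints(np.asarray(P,float).reshape(-1,3),m["rvec"],m["tvec"],K,d)[0].reshape(-1,2)
def unproj(uv,z,n):
    m=robot.camera_model(n);R=cv2.Rodrigues(m["rvec"])[0];C=-R.T@m["tvec"]
    q=cv2.undistortPoints(np.asarray(uv,float).reshape(-1,1,2),m["camera_matrix"],np.array([m["k1"],0,0,0,0.])).reshape(-1,2)
    d=np.c_[q,np.ones(len(q))]@R
    return C+d*((z-C[2])/d[:,2])[:,None]
def box(x,y,a,sx,sy,z0,z1):
    c=np.array([[i*sx/2,j*sy/2] for i in(-1,1) for j in(-1,1)])
    R=np.array([[np.cos(a),-np.sin(a)],[np.sin(a),np.cos(a)]])
    c=c@R.T+[x,y]
    return np.r_[np.c_[c,np.full(4,z0)],np.c_[c,np.full(4,z1)]]
def sil(p,s,n,S=4):
    uv=(proj(box(*p,*s),n)+.5)*S
    m=np.zeros((420*S,560*S),np.uint8);cv2.fillConvexPoly(m,cv2.convexHull(uv.astype(np.float32)).astype(np.int32),1)
    return m
def fitmask(mask,p0,s,n,S=4):
    M=cv2.resize(mask,None,fx=S,fy=S,interpolation=cv2.INTER_NEAREST)
    def f(p):
        m=sil(p,s,n,S); return 1-(m&M).sum()/max(1,(m|M).sum())
    best=min((minimize(f,p0+np.r_[0,0,da],method="Nelder-Mead",options=dict(initial_simplex=np.array(p0)+[0,0,da]+np.array([[0,0,0],[.008,0,0],[0,.008,0],[0,0,.2]]))) for da in(-.3,0,.3)),key=lambda r:r.fun)
    return best.x,1-best.fun
def mask_at(img,xy,z,n,lo,hi,r=.07):
    hsv=cv2.cvtColor(img,cv2.COLOR_RGB2HSV);m=cv2.inRange(hsv,np.array(lo),np.array(hi))
    uv=proj([[*xy,z]],n)[0];L,lab=cv2.connectedComponents(m,connectivity=4)
    k=lab[int(uv[1])-3:int(uv[1])+4,int(uv[0])-3:int(uv[0])+4].ravel();k=k[k>0]
    return (lab==np.bincount(k).argmax()).astype(np.uint8) if len(k) else m*0
def layer(img,n,xy,a,z0=0,z1=.012,sz=(.05,.09)):
    m=mask_at(img,xy,z1,n,(15,40,120),(35,160,255))
    return fitmask(m,np.array([*xy,a]),(*sz,z0,z1),n),m.sum()
def snap(n,f=None):
    im=robot.snapshot(n)
    if f: cv2.imwrite(f"pics/{f}.png",cv2.cvtColor(im,cv2.COLOR_RGB2BGR))
    return im
def crop(im,f,x0,y0,x1,y1,s):
    cv2.imwrite(f"pics/{f}.png",cv2.cvtColor(cv2.resize(im[y0:y1,x0:x1],None,fx=s,fy=s,interpolation=cv2.INTER_CUBIC),cv2.COLOR_RGB2BGR))
E
python3 - <<'E'
from h import *
t=snap("top");s=snap("scene")
hsv=cv2.cvtColor(t,cv2.COLOR_RGB2HSV);
for u,v in[(159,231),(300,220),(367,157),(232,228),(275,278),(275,269),(250,240),(303,182),(262,262)]:print((u,v),hsv[v,u])
for n,im in(("top",t),("scene",s)):
  for xy in((.563,.392),(.547,.023),(.697,-.185)):
    try:print(n,layer(im,n,xy,0.))
    except Exception as e:print(n,xy,e)
crop(t,"c0",130,140,400,300,2.9)
E
```

```text
(159, 231) [ 20  91 225]
(300, 220) [ 20  92 225]
(367, 157) [ 20  92 225]
(232, 228) [ 15 111 228]
(275, 278) [ 11 149 106]
(275, 269) [ 26 133 249]
(250, 240) [ 10 143 121]
(303, 182) [ 15 109 232]
(262, 262) [10 62 49]
top ((array([0.56554311, 0.39587592, 0.21473505]), np.float64(0.9425359712230216)), np.uint64(658))
top ((array([0.54565943, 0.02447828, 0.06498472]), np.float64(0.9436632662439114)), np.uint64(652))
top ((array([ 0.69525702, -0.18411759,  0.03772773]), np.float64(0.9466847615354789)), np.uint64(614))
scene ((array([0.5691042 , 0.39184238, 0.21352168]), np.float64(0.9049135577797999)), np.uint64(500))
scene ((array([0.54950571, 0.02117843, 0.09258092]), np.float64(0.8877566539923955)), np.uint64(368))
scene ((array([ 0.69818771, -0.18688698,  0.05904864]), np.float64(0.8942028985507247)), np.uint64(271))
```

View pics/c0.png

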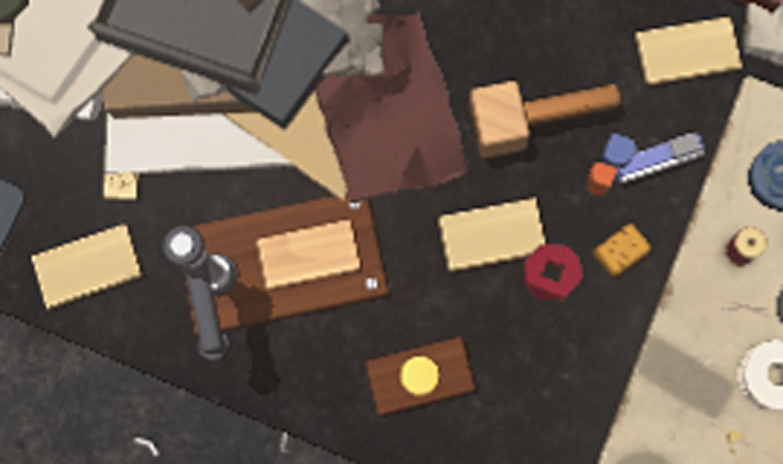

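The crop shows the jig with its arm pointing toward the robot, three layers, the caul with disc up, the mallet and the bystanders. Next I fit the bed, caul and mallet head with both cameras.

Run:
```python
from h import *
for n in("top","scene"):
    im=snap(n)
    def go(name,xy,a,lo,hi,s,close=0):
        m=mask_at(im,xy,s[3],n,lo,hi)
        if close: m=cv2.morphologyEx(cv2.copyMakeBorder(m,20,20,20,20,0),cv2.MORPH_CLOSE,np.ones((close,close)))[20:-20,20:-20]
        p,q=fitmask(m,np.array([*xy,a]),s,n);print(n,name,np.round(p,4),round(q,3),m.sum())
    go("bed",(.547,.191),.1,(10,70,165),(19,150,255),(.046,.086,.012,.020))
    m=mask_at(im,(.426,.106),.017,n,(20,110,150),(35,255,255))
    print(n,"disc",m.sum(),np.round(unproj(np.argwhere(m)[:,::-1].mean(0),.016,n),4))
    hsv=cv2.cvtColor(im,cv2.COLOR_RGB2HSV)
    b=cv2.inRange(hsv,np.array((3,80,60)),np.array((18,255,160)))|m*255
    uv=proj([[.426,.106,.014]],n)[0].astype(int)
    w=np.zeros_like(b);w[uv[1]-28:uv[1]+28,uv[0]-33:uv[0]+33]=1;b=cv2.morphologyEx(b*w,cv2.MORPH_CLOSE,np.ones((5,5)))
    p,q=fitmask((b>0).astype(np.uint8),np.array([.426,.106,.1]),(.05,.09,0,.014),n);print(n,"caul",np.round(p,4),round(q,3),(b>0).sum())
    hm=cv2.inRange(hsv,np.array((5,60,60)),np.array((19,255,255)))
    go("mallethead",(.647,.003),.0,(12,60,100),(20,160,255),(.054,.044,0,.054))
```

```text
top bed [0.548  0.1918 0.0781] 0.936 563
top disc 133 [[0.4265 0.1064 0.016 ]]
top caul [0.4266 0.1063 0.1269] 0.867 766
top mallethead [6.519e-01 6.000e-04 3.826e-01] 0.537 591
scene bed [0.5532 0.1724 0.076 ] 0.643 247
scene disc 83 [[0.4276 0.1046 0.016 ]]
scene caul [0.4292 0.1031 0.1273] 0.673 627
scene mallethead [ 0.6499 -0.002  -0.0109] 0.69 476
```

```bash
cat > plan.py <<'E'
import sys,numpy as np
from scipy.spatial.transform import Rotation as Rn
from bench import robot
# usage: plan.py x y z psi [x y z psi ...]  TCP targets; prints tool-frame shift (units) after turning
o=robot.get_obs();p=np.array(o["tool_pos"]);R=Rn.from_euler("xyz",o["ee_rot"])
print("at",np.round(p,4),np.round(o["ee_rot"],3),"w",round(o["width"],4),"F",np.round(o["wrist_force"],1),"t",o["time"])
v=np.array(list(map(float,sys.argv[1:]))).reshape(-1,4)
for x,y,z,s in v:
    T=Rn.from_euler("xyz",[np.pi,0,s]);rv=(R.inv()*T).as_rotvec()/.1
    d=T.inv().apply(np.array([x,y,z])-p)/.04
    n=int(max(1,np.ceil(np.abs(d).max()),np.ceil(np.linalg.norm(d)*.04/.048)))
    print("twist",np.round(rv,2),"| then shift total",np.round(d,3),"rows",n,"each",np.round(d/n,3))
    p=np.array([x,y,z]);R=T
E
python3 plan.py .548 .015 .28 1.641 .548 .015 .2015 1.641
```

```text
at [ 0.2212 -0.5036  0.4047] [3.141 0.    0.414] w 0.0939 F [0.9 0.4 0.6] t 1.4
twist [  0.     0.   -12.27] | then shift total [12.36   9.06   3.118] rows 14 each [0.883 0.647 0.223]
twist [0. 0. 0.] | then shift total [ 0.    -0.     1.963] rows 2 each [ 0.    -0.     0.981]
```

play_rows(translation=[[0,0,0],[0,0,0],[0,0,0],[0,0,0],[0,0,0],[0,0,0],[0,0,0]], twist=[[0,0,-1],[0,0,-1],[0,0,-1],[0,0,-1],[0,0,-1],[0,0,-1],[0,0,-1]], gripper=[0.5,0.5,0.5,0.5,0.5,0.5,0.5])

```text
time: 2.1
tool_pos: [0.2211, -0.5036, 0.4047]
ee_rot: [3.141, 0.0, 1.118]
wrist_force: [0.4, 0.5, -0.1]
width: 0.0701
finger_force: 0.0
```

play_rows(translation=[[0,0,0],[0,0,0],[0,0,0],[0,0,0],[0,0,0],[0,0,0],[0,0,0]], twist=[[0,0,-1],[0,0,-1],[0,0,-1],[0,0,-1],[0,0,-1],[0,0,-0.27],[0,0,0]], gripper=[0.5,0.5,0.5,0.5,0.5,0.5,0.5])

```text
time: 2.8
tool_pos: [0.2212, -0.5036, 0.4047]
ee_rot: [3.142, 0.0, 1.64]
wrist_force: [-0.5, -0.0, 0.8]
width: 0.0706
finger_force: 0.0
```

play_rows(translation=[[0.88,0.65,0.2],[0.88,0.65,0.2],[0.88,0.65,0.2],[0.88,0.65,0.2],[0.88,0.65,0.2],[0.88,0.65,0.2],[0.88,0.65,0.2]], twist=[[0,0,0],[0,0,0],[0,0,0],[0,0,0],[0,0,0],[0,0,0],[0,0,0]], gripper=[0.5,0.5,0.5,0.5,0.5,0.5,0.5])

```text
time: 3.5
tool_pos: [0.386, -0.2434, 0.3486]
ee_rot: [3.141, 0.001, 1.639]
wrist_force: [1.0, -0.7, 0.0]
width: 0.0704
finger_force: 0.0
```

play_rows(translation=[[0.88,0.65,0.2],[0.88,0.65,0.2],[0.88,0.65,0.2],[0.88,0.65,0.2],[0.88,0.65,0.2],[0.88,0.65,0.2],[0.88,0.65,0.2],[0,0,0]], twist=[[0,0,0],[0,0,0],[0,0,0],[0,0,0],[0,0,0],[0,0,0],[0,0,0],[0,0,0]], gripper=[0.5,0.5,0.5,0.5,0.5,0.5,0.5,0.5])

```text
time: 4.3
tool_pos: [0.5511, 0.0174, 0.291]
ee_rot: [-3.14, -0.002, 1.645]
wrist_force: [-0.3, -1.3, -0.8]
width: 0.0706
finger_force: 0.0
```

```bash
python3 plan.py .548 .015 .2015 1.641
```

```text
at [0.5511 0.0174 0.291 ] [-3.140e+00 -2.000e-03  1.645e+00] w 0.0706 F [-0.3 -1.3 -0.8] t 4.3
twist [-0.02 -0.02  0.04] | then shift total [-0.055 -0.081  2.237] rows 3 each [-0.018 -0.027  0.746]
```

play_rows(translation=[[-0.05,-0.08,0.7],[0,0,0.7],[0,0,0.5],[0,0,0.33],[0,0,0],[0,0,0],[0,0,0],[0,0,0]], twist=[[0,0,0],[0,0,0],[0,0,0],[0,0,0],[0,0,0],[0,0,0],[0,0,0],[0,0,0]], gripper=[0.5,0.5,0.5,0.5,0.5,-1,-1,-1])

```text
time: 5.1
tool_pos: [0.5472, 0.0111, 0.205]
ee_rot: [3.139, 0.001, 1.641]
wrist_force: [-0.5, 0.1, 0.2]
width: 0.0499
finger_force: 1.8
```

play_rows(translation=[[0,0,0],[0,0,0],[0,0,-0.3],[0,0,-0.7],[0,0,-0.7],[0,0,-0.3],[0,0,0]], twist=[[0,0,0],[0,0,0],[0,0,0],[0,0,0],[0,0,0],[0,0,0],[0,0,0]], gripper=[-1,-1,-1,-1,-1,-1,-1])

```text
time: 5.8
tool_pos: [0.5473, 0.0113, 0.286]
ee_rot: [3.137, 0.001, 1.641]
wrist_force: [0.2, 0.4, -0.3]
width: 0.0496
finger_force: 30.0
```

```bash
python3 plan.py .5503 .182 .2815 1.651 .5503 .182 .2235 1.651
```

```text
at [0.5473 0.0113 0.286 ] [3.137e+00 1.000e-03 1.641e+00] w 0.0496 F [ 0.2  0.4 -0.3] t 5.8
twist [ 0.05  0.01 -0.1 ] | then shift total [4.248 0.416 0.112] rows 5 each [0.85  0.083 0.022]
twist [0. 0. 0.] | then shift total [ 0.   -0.    1.45] rows 2 each [ 0.    -0.     0.725]
```

play_rows(translation=[[0.4,0.05,0],[0.9,0.09,0],[1,0.1,0],[0.9,0.09,0],[0.6,0.06,0],[0.36,0.03,0],[0,0,0],[0,0,0]], twist=[[0,0,-0.1],[0,0,0],[0,0,0],[0,0,0],[0,0,0],[0,0,0],[0,0,0],[0,0,0]], gripper=[-1,-1,-1,-1,-1,-1,-1,-1])

```text
time: 6.6
tool_pos: [0.5501, 0.1783, 0.2824]
ee_rot: [-3.14, 0.001, 1.651]
wrist_force: [1.2, -0.9, -1.1]
width: 0.0496
finger_force: 30.0
```

```bash
python3 plan.py .5507 .1785 .2255 1.651
python3 - <<'E'
from h import *
t=snap("top")
print(layer(t,"top",(.5497,.19),.08,.06,.072))
E
```

```text
at [0.5501 0.1783 0.2824] [-3.140e+00  1.000e-03  1.651e+00] w 0.0496 F [ 1.2 -0.9 -1.1] t 6.6
twist [-0.02  0.01  0.  ] | then shift total [0.004 0.015 1.422] rows 2 each [0.002 0.008 0.711]
((array([ 0.5497,  0.19  , -0.22  ]), np.float64(0.0)), np.uint64(0))
```

play_rows(translation=[[0,0.01,0.4],[0,0,0.5],[0,0,0.3],[0,0,0.2],[0,0,0.02],[0,0,0],[0,0,0],[0,0,0]], twist=[[0,0,0],[0,0,0],[0,0,0],[0,0,0],[0,0,0],[0,0,0],[0,0,0],[0,0,0]], gripper=[-1,-1,-1,-1,-1,-1,-1,-1])

```text
time: 7.45
tool_pos: [0.551, 0.1785, 0.2275]
ee_rot: [3.14, -0.0, 1.651]
wrist_force: [1.0, 0.9, -0.7]
width: 0.0495
finger_force: 30.0
```

play_rows(translation=[[0,0,0],[0,0,0],[0,0,0],[0,0,-0.5],[0,0,-1],[0,0,-1],[0,0,0]], twist=[[0,0,0],[0,0,0],[0,0,0],[0,0,0],[0,0,0],[0,0,0],[0,0,0]], gripper=[0.5,0.5,0.5,0.5,0.5,0.5,0.5])

```text
time: 8.15
tool_pos: [0.5521, 0.1789, 0.3344]
ee_rot: [3.128, -0.002, 1.651]
wrist_force: [0.7, 0.1, 0.4]
width: 0.0706
finger_force: 0.0
```

```bash
python3 plan.py .6971 -.1935 .33 1.616 .6971 -.1935 .2025 1.616
```

```text
at [0.5521 0.1789 0.3344] [ 3.128e+00 -2.000e-03  1.651e+00] w 0.0706 F [0.7 0.1 0.4] t 8.15
twist [ 0.14 -0.02  0.35] | then shift total [-9.463  3.201  0.11 ] rows 10 each [-0.946  0.32   0.011]
twist [0. 0. 0.] | then shift total [ 0.    -0.     3.188] rows 4 each [ 0.    -0.     0.797]
```

play_rows(translation=[[-0.5,0.2,0],[-0.95,0.32,0],[-0.95,0.32,0],[-0.95,0.32,0],[-0.95,0.32,0],[-0.95,0.32,0],[-0.95,0.32,0]], twist=[[0,0,0.35],[0,0,0],[0,0,0],[0,0,0],[0,0,0],[0,0,0],[0,0,0]], gripper=[0.5,0.5,0.5,0.5,0.5,0.5,0.5])

```text
time: 8.85
tool_pos: [0.6476, -0.0667, 0.3257]
ee_rot: [-3.141, -0.0, 1.616]
wrist_force: [0.6, 0.5, 0.8]
width: 0.0704
finger_force: 0.0
```

play_rows(translation=[[-0.95,0.32,0],[-0.95,0.32,0],[-0.95,0.32,0],[-0.41,0.12,0],[0,0,0.6],[0,0,0.6],[0,0,0],[0,0,0]], twist=[[0,0,0],[0,0,0],[0,0,0],[0,0,0],[0,0,0],[0,0,0],[0,0,0],[0,0,0]], gripper=[0.5,0.5,0.5,0.5,0.5,0.5,0.5,0.5])

```text
time: 9.65
tool_pos: [0.6962, -0.1933, 0.2774]
ee_rot: [-3.139, -0.001, 1.616]
wrist_force: [-0.2, -0.6, 0.2]
width: 0.0702
finger_force: 0.0
```

```bash
python3 plan.py .6971 -.1935 .2025 1.616
python3 - <<'E'
from h import *
t=snap("top","t1");print(layer(t,"top",(.549,.19),.08,.02,.032))
crop(t,"c1",170,130,400,300,3)
E
```

```text
at [ 0.6962 -0.1933  0.2774] [-3.139e+00 -1.000e-03  1.616e+00] w 0.0702 F [-0.2 -0.6  0.2] t 9.65
twist [-0.02 -0.01 -0.  ] | then shift total [-0.006  0.023  1.873] rows 2 each [-0.003  0.012  0.937]
((array([0.55024118, 0.19253795, 0.09054002]), np.float64(0.9594297280647717)), np.uint64(694))
```

View pics/c1.png

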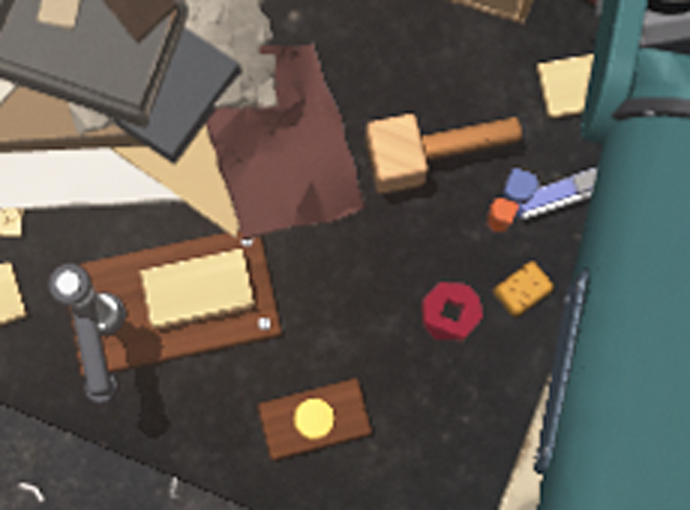

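play_rows(translation=[[0,0.02,0.5],[0,0,0.6],[0,0,0.45],[0,0,0.32],[0,0,0],[0,0,0],[0,0,0],[0,0,0]], twist=[[0,0,0],[0,0,0],[0,0,0],[0,0,0],[0,0,0],[0,0,0],[0,0,0],[0,0,0]], gripper=[0.5,0.5,0.5,0.5,0.5,-1,-1,-1])

```text
time: 10.5
tool_pos: [0.6975, -0.1936, 0.2058]
ee_rot: [3.139, 0.001, 1.616]
wrist_force: [-0.1, -0.3, 0.7]
width: 0.0497
finger_force: 2.5
```

play_rows(translation=[[0,0,0],[0,0,0],[0,0,-0.3],[0,0,-0.7],[0,0,-0.8],[0,0,-0.5],[0,0,0]], twist=[[0,0,0],[0,0,0],[0,0,0],[0,0,0],[0,0,0],[0,0,0],[0,0,0]], gripper=[-1,-1,-1,-1,-1,-1,-1])

```text
time: 11.2
tool_pos: [0.6978, -0.1936, 0.3013]
ee_rot: [3.134, 0.003, 1.616]
wrist_force: [0.4, 0.6, -0.1]
width: 0.0495
finger_force: 30.0
```

```bash
python3 plan.py .550 .180 .29 1.651
```

```text
at [ 0.6978 -0.1936  0.3013] [3.134e+00 3.000e-03 1.616e+00] w 0.0495 F [ 0.4  0.6 -0.1] t 11.2
twist [ 0.08  0.03 -0.35] | then shift total [ 9.607 -2.935  0.282] rows 10 each [ 0.961 -0.293  0.028]
```

play_rows(translation=[[0.5,-0.15,0],[0.95,-0.29,0],[0.95,-0.29,0],[0.95,-0.29,0],[0.95,-0.29,0],[0.95,-0.29,0],[0.95,-0.29,0]], twist=[[0,0,-0.35],[0,0,0],[0,0,0],[0,0,0],[0,0,0],[0,0,0],[0,0,0]], gripper=[-1,-1,-1,-1,-1,-1,-1])

```text
time: 11.9
tool_pos: [0.6013, 0.0494, 0.2939]
ee_rot: [-3.139, -0.0, 1.651]
wrist_force: [0.7, 0.0, 0.1]
width: 0.0497
finger_force: 30.0
```

play_rows(translation=[[0.95,-0.29,0],[0.95,-0.29,0],[0.95,-0.29,0],[0.61,-0.16,0],[0,0,0],[0,0,0],[0,0,0]], twist=[[0,0,0],[0,0,0],[0,0,0],[0,0,0],[0,0,0],[0,0,0],[0,0,0]], gripper=[-1,-1,-1,-1,-1,-1,-1])

```text
time: 12.6
tool_pos: [0.5507, 0.1817, 0.295]
ee_rot: [-3.14, 0.001, 1.65]
wrist_force: [-0.8, -0.7, 0.0]
width: 0.0497
finger_force: 30.0
```

```bash
python3 plan.py .5498 .1823 .238 1.651
```

```text
at [0.5507 0.1817 0.295 ] [-3.14e+00  1.00e-03  1.65e+00] w 0.0497 F [-0.8 -0.7  0. ] t 12.6
twist [-0.01  0.01 -0.01] | then shift total [ 0.017 -0.022  1.425] rows 2 each [ 0.008 -0.011  0.712]
```

Lower, release, rise and head to layer C.

play_rows(translation=[[0.02,-0.02,0.4],[0,0,0.5],[0,0,0.3],[0,0,0.2],[0,0,0.02],[0,0,0],[0,0,0],[0,0,0]], twist=[[0,0,0],[0,0,0],[0,0,0],[0,0,0],[0,0,0],[0,0,0],[0,0,0],[0,0,0]], gripper=[-1,-1,-1,-1,-1,-1,-1,-1])

```text
time: 13.4
tool_pos: [0.5499, 0.1835, 0.2398]
ee_rot: [3.14, -0.0, 1.651]
wrist_force: [-0.9, 0.5, 0.2]
width: 0.0496
finger_force: 30.0
```

play_rows(translation=[[0,0,0],[0,0,0],[0,0,0],[0,0,-0.5],[0,0,-1],[0,0,-1],[0,0,-1],[0,0,-1]], twist=[[0,0,0],[0,0,0],[0,0,0],[0,0,0],[0,0,0],[0,0,0],[0,0,0],[0,0,0]], gripper=[0.5,0.5,0.5,0.5,0.5,0.5,0.5,0.5])

```text
time: 14.2
tool_pos: [0.5493, 0.1834, 0.4208]
ee_rot: [3.141, 0.0, 1.651]
wrist_force: [0.9, -0.7, 0.3]
width: 0.0705
finger_force: 0.0
```

```bash
python3 plan.py .5685 .386 .43 1.785 .5685 .386 .2015 1.785
```

```text
at [0.5493 0.1834 0.4208] [3.141 0.    1.651] w 0.0705 F [ 0.9 -0.7  0.3] t 14.2
twist [ 0.    0.   -1.34] | then shift total [ 4.848  1.545 -0.23 ] rows 5 each [ 0.97   0.309 -0.046]
twist [0. 0. 0.] | then shift total [ 0.    -0.     5.712] rows 6 each [ 0.    -0.     0.952]
```

play_rows(translation=[[0,0,0],[0,0,0],[0.9,0.3,0],[0.97,0.31,0],[0.97,0.31,0],[0.97,0.31,0],[0.97,0.31,0],[0.07,0,0]], twist=[[0,0,-0.7],[0,0,-0.64],[0,0,0],[0,0,0],[0,0,0],[0,0,0],[0,0,0],[0,0,0]], gripper=[0.5,0.5,0.5,0.5,0.5,0.5,0.5,0.5])

```text
time: 15.0
tool_pos: [0.568, 0.3904, 0.417]
ee_rot: [-3.14, -0.001, 1.79]
wrist_force: [0.8, 0.9, -0.3]
width: 0.0706
finger_force: 0.0
```

play_rows(translation=[[0,0,0.8],[0,0,0.9],[0,0,0.9],[0,0,0.9],[0,0,0],[0,0,0],[0,0,0]], twist=[[0,0,0],[0,0,0],[0,0,0],[0,0,0],[0,0,0],[0,0,0],[0,0,0]], gripper=[0.5,0.5,0.5,0.5,0.5,0.5,0.5])

```text
time: 15.7
tool_pos: [0.5694, 0.386, 0.2825]
ee_rot: [3.137, -0.001, 1.784]
wrist_force: [0.8, 1.1, 0.3]
width: 0.0703
finger_force: 0.0
```

```bash
python3 plan.py .5685 .386 .2025 1.785
python3 - <<'E'
from h import *
t=snap("top","t2");print(layer(t,"top",(.549,.19),.08,.032,.044))
E
```

```text
at [0.5694 0.386  0.2825] [ 3.137e+00 -1.000e-03  1.784e+00] w 0.0703 F [0.8 1.1 0.3] t 15.7
twist [ 0.05 -0.01 -0.01] | then shift total [ 0.004 -0.021  1.999] rows 2 each [ 0.002 -0.011  1.   ]
((array([0.54963021, 0.19495678, 0.08699921]), np.float64(0.9520314100375554)), np.uint64(717))
```

play_rows(translation=[[0,-0.02,0.5],[0,0,0.65],[0,0,0.5],[0,0,0.32],[0,0,0],[0,0,0],[0,0,0],[0,0,0]], twist=[[0,0,0],[0,0,0],[0,0,0],[0,0,0],[0,0,0],[0,0,0],[0,0,0],[0,0,0]], gripper=[0.5,0.5,0.5,0.5,0.5,-1,-1,-1])

```text
time: 16.55
tool_pos: [0.5681, 0.3861, 0.2015]
ee_rot: [3.14, -0.001, 1.785]
wrist_force: [-0.9, 0.1, 0.5]
width: 0.0498
finger_force: 1.8
```

play_rows(translation=[[0,0,0],[0,0,0],[0,0,-0.3],[0,0,-1],[0,0,-1],[0,0,-1],[0,0,-1],[0,0,-0.7]], twist=[[0,0,0],[0,0,0],[0,0,0],[0,0,0],[0,0,0],[0,0,0],[0,0,0],[0,0,0]], gripper=[-1,-1,-1,-1,-1,-1,-1,-1])

```text
time: 17.35
tool_pos: [0.5676, 0.3857, 0.4046]
ee_rot: [3.137, -0.001, 1.785]
wrist_force: [0.7, 0.3, 0.1]
width: 0.05
finger_force: 30.0
```

play_rows(translation=[[0,0,-0.7],[0,0,0],[0,0,0]], twist=[[0,0,0.7],[0,0,0.64],[0,0,0]], gripper=[-1,-1,-1])

```text
time: 17.65
tool_pos: [0.5677, 0.3858, 0.4302]
ee_rot: [3.139, -0.001, 1.651]
wrist_force: [0.5, -0.3, -1.2]
width: 0.0493
finger_force: 30.0
```

```bash
python3 plan.py .5498 .18 .42 1.651
```

```text
at [0.5677 0.3858 0.4302] [ 3.139e+00 -1.000e-03  1.651e+00] w 0.0493 F [ 0.5 -0.3 -1.2] t 17.65
twist [ 0.03 -0.01 -0.  ] | then shift total [-5.093 -0.858  0.256] rows 6 each [-0.849 -0.143  0.043]
```

play_rows(translation=[[-0.5,-0.09,0],[-0.97,-0.17,0],[-1,-0.17,0],[-1,-0.17,0],[-1,-0.17,0],[-0.6,-0.105,0],[0,0,0],[0,0,0]], twist=[[0,0,0],[0,0,0],[0,0,0],[0,0,0],[0,0,0],[0,0,0],[0,0,0],[0,0,0]], gripper=[-1,-1,-1,-1,-1,-1,-1,-1])

```text
time: 18.45
tool_pos: [0.5491, 0.1807, 0.4275]
ee_rot: [-3.14, -0.0, 1.651]
wrist_force: [0.3, -0.5, -0.1]
width: 0.0496
finger_force: 30.0
```

play_rows(translation=[[0,0,0.5],[0,0,1],[0,0,1],[0,0,0.6],[0,0,0],[0,0,0],[0,0,0]], twist=[[0,0,0],[0,0,0],[0,0,0],[0,0,0],[0,0,0],[0,0,0],[0,0,0]], gripper=[-1,-1,-1,-1,-1,-1,-1])

```text
time: 19.15
tool_pos: [0.5498, 0.1817, 0.3065]
ee_rot: [3.138, -0.001, 1.652]
wrist_force: [-0.2, -1.1, -0.2]
width: 0.0496
finger_force: 30.0
```

```bash
python3 plan.py .549 .181 .247 1.651
```

```text
at [0.5498 0.1817 0.3065] [ 3.138e+00 -1.000e-03  1.652e+00] w 0.0496 F [-0.2 -1.1 -0.2] t 19.15
twist [ 0.04 -0.01  0.01] | then shift total [-0.017 -0.021  1.488] rows 2 each [-0.008 -0.011  0.744]
```

play_rows(translation=[[-0.02,-0.02,0.4],[0,0,0.5],[0,0,0.3],[0,0,0.2],[0,0,0.08],[0,0,0],[0,0,0],[0,0,0]], twist=[[0,0,0],[0,0,0],[0,0,0],[0,0,0],[0,0,0],[0,0,0],[0,0,0],[0,0,0]], gripper=[-1,-1,-1,-1,-1,-1,-1,-1])

```text
time: 19.95
tool_pos: [0.5487, 0.1801, 0.2457]
ee_rot: [3.14, -0.0, 1.651]
wrist_force: [-0.4, 0.8, -0.8]
width: 0.0499
finger_force: 30.0
```

play_rows(translation=[[0,0,0],[0,0,0],[0,0,0],[0,0,-0.5],[0,0,-1],[0,0,-1],[0,0,0]], twist=[[0,0,0],[0,0,0],[0,0,0],[0,0,0],[0,0,0],[0,0,0],[0,0,0]], gripper=[0.5,0.5,0.5,0.5,0.5,0.5,0.5])

```text
time: 20.65
tool_pos: [0.5496, 0.1804, 0.3528]
ee_rot: [3.128, -0.002, 1.651]
wrist_force: [0.5, -0.2, -0.3]
width: 0.0704
finger_force: 0.0
```

```bash
python3 plan.py .429 .097 .29 1.698
```

```text
at [0.5496 0.1804 0.3528] [ 3.128e+00 -2.000e-03  1.651e+00] w 0.0704 F [ 0.5 -0.2 -0.3] t 20.65
twist [ 0.14 -0.02 -0.47] | then shift total [-1.685 -3.256  1.569] rows 4 each [-0.421 -0.814  0.392]
```

play_rows(translation=[[-0.42,-0.81,0],[-0.42,-0.81,0.2],[-0.42,-0.81,0.4],[-0.42,-0.81,0.5],[0,0,0.4],[0,0,0],[0,0,0],[0,0,0]], twist=[[0,0,-0.47],[0,0,0],[0,0,0],[0,0,0],[0,0,0],[0,0,0],[0,0,0],[0,0,0]], gripper=[0.5,0.5,0.5,0.5,0.5,0.5,0.5,0.5])

```text
time: 21.45
tool_pos: [0.4284, 0.0987, 0.2862]
ee_rot: [3.139, 0.0, 1.698]
wrist_force: [-1.3, 0.7, 0.3]
width: 0.0706
finger_force: 0.0
```

```bash
python3 plan.py .429 .097 .2025 1.698
python3 - <<'E'
from h import *
t=snap("top","t3");print(layer(t,"top",(.549,.19),.08,.044,.056)); crop(t,"c3",170,130,400,300,3)
E
```

```text
at [0.4284 0.0987 0.2862] [3.139 0.    1.698] w 0.0706 F [-1.3  0.7  0.3] t 21.45
twist [0.02 0.   0.  ] | then shift total [-0.044  0.011  2.093] rows 3 each [-0.015  0.004  0.698]
((array([0.54871072, 0.1933529 , 0.08995465]), np.float64(0.8857826158667327)), np.uint64(700))
```

View pics/c3.png

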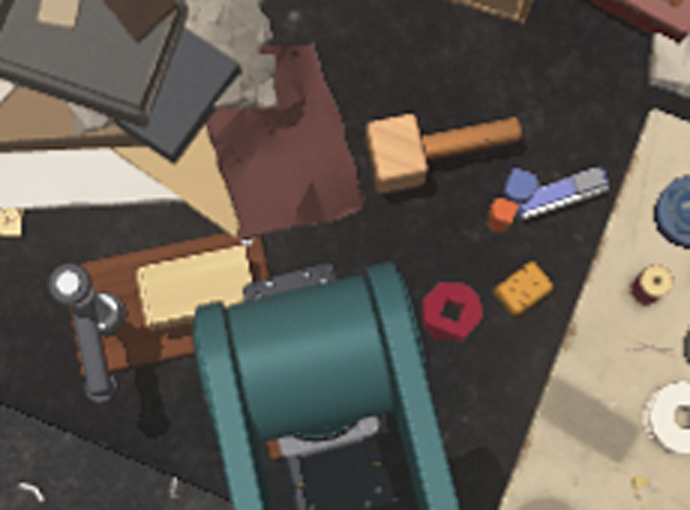

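The third layer lies square on the pile; the mallet is unmoved. Gripping the caul.

play_rows(translation=[[-0.04,0.01,0.5],[0,0,0.7],[0,0,0.5],[0,0,0.38],[0,0,0],[0,0,0],[0,0,0],[0,0,0]], twist=[[0,0,0],[0,0,0],[0,0,0],[0,0,0],[0,0,0],[0,0,0],[0,0,0],[0,0,0]], gripper=[0.5,0.5,0.5,0.5,0.5,-1,-1,-1])

```text
time: 22.3
tool_pos: [0.4284, 0.097, 0.2029]
ee_rot: [3.14, 0.0, 1.698]
wrist_force: [-1.0, -0.3, 0.5]
width: 0.0497
finger_force: 1.8
```

play_rows(translation=[[0,0,0],[0,0,0],[0,0,-0.3],[0,0,-0.8],[0,0,-1],[0,0,-0.8],[0,0,0],[0,0,0]], twist=[[0,0,0],[0,0,0],[0,0,0],[0,0,0],[0,0,0],[0,0,0],[0,0,0.47],[0,0,0]], gripper=[-1,-1,-1,-1,-1,-1,-1,-1])

```text
time: 23.1
tool_pos: [0.4281, 0.0969, 0.3195]
ee_rot: [3.139, 0.0, 1.651]
wrist_force: [-1.1, -0.7, -1.1]
width: 0.0498
finger_force: 30.0
```

```bash
python3 plan.py .549 .181 .318 1.651
```

```text
at [0.4281 0.0969 0.3195] [3.139 0.    1.651] w 0.0498 F [-1.1 -0.7 -1.1] t 23.1
twist [ 0.03  0.   -0.  ] | then shift total [1.854 3.181 0.038] rows 4 each [0.464 0.795 0.01 ]
```

play_rows(translation=[[0.3,0.5,0],[0.47,0.79,0],[0.47,0.79,0],[0.4,0.66,0],[0.26,0.44,0],[0,0,0],[0,0,0],[0,0,0]], twist=[[0,0,0],[0,0,0],[0,0,0],[0,0,0],[0,0,0],[0,0,0],[0,0,0],[0,0,0]], gripper=[-1,-1,-1,-1,-1,-1,-1,-1])

```text
time: 23.9
tool_pos: [0.548, 0.1823, 0.3171]
ee_rot: [-3.139, 0.001, 1.651]
wrist_force: [-0.7, 0.5, -0.9]
width: 0.0499
finger_force: 30.0
```

```bash
python3 plan.py .549 .183 .2605 1.651
```

```text
at [0.548  0.1823 0.3171] [-3.139e+00  1.000e-03  1.651e+00] w 0.0499 F [-0.7  0.5 -0.9] t 23.9
twist [-0.02  0.01 -0.  ] | then shift total [0.015 0.027 1.416] rows 2 each [0.008 0.013 0.708]
```

play_rows(translation=[[0.02,0.02,0.4],[0,0,0.5],[0,0,0.3],[0,0,0.2],[0,0,0.03],[0,0,0],[0,0,0],[0,0,0]], twist=[[0,0,0],[0,0,0],[0,0,0],[0,0,0],[0,0,0],[0,0,0],[0,0,0],[0,0,0]], gripper=[-1,-1,-1,-1,-1,-1,-1,-1])

```text
time: 24.7
tool_pos: [0.5498, 0.1837, 0.2617]
ee_rot: [3.14, -0.0, 1.651]
wrist_force: [-0.1, -0.0, -0.9]
width: 0.0493
finger_force: 30.0
```

play_rows(translation=[[0,0,0],[0,0,0],[0,0,0],[0,0,-0.5],[0,0,-1],[0,0,-1],[0,0,-1],[0,0,-0.7]], twist=[[0,0,0],[0,0,0],[0,0,0],[0,0,0],[0,0,0],[0,0,0],[0,0,0],[0,0,0]], gripper=[0.5,0.5,0.5,0.5,0.5,0.5,0.5,0.5])

```text
time: 25.5
tool_pos: [0.5493, 0.1837, 0.4324]
ee_rot: [3.137, -0.001, 1.651]
wrist_force: [1.2, -0.2, -0.2]
width: 0.0704
finger_force: 0.0
```

```bash
python3 plan.py
python3 - <<'E'
from h import *
t=snap("scene","s4"); crop(t,"c4",180,180,360,315,4.4)
for n in("striker","pad"):
  print(n,[(np.round(d["centre"],3),round(d["score"],2)) for d in robot.spot_point(n,"scene")][:2])
E
```

```text
at [0.5493 0.1837 0.4324] [ 3.137e+00 -1.000e-03  1.651e+00] w 0.0704 F [ 1.2 -0.2 -0.2] t 25.5
striker [(array([0.541, 0.276, 0.172]), 0.8)]
pad [(array([0.463, 0.269, 0.111]), 0.56)]
```

View pics/c4.png

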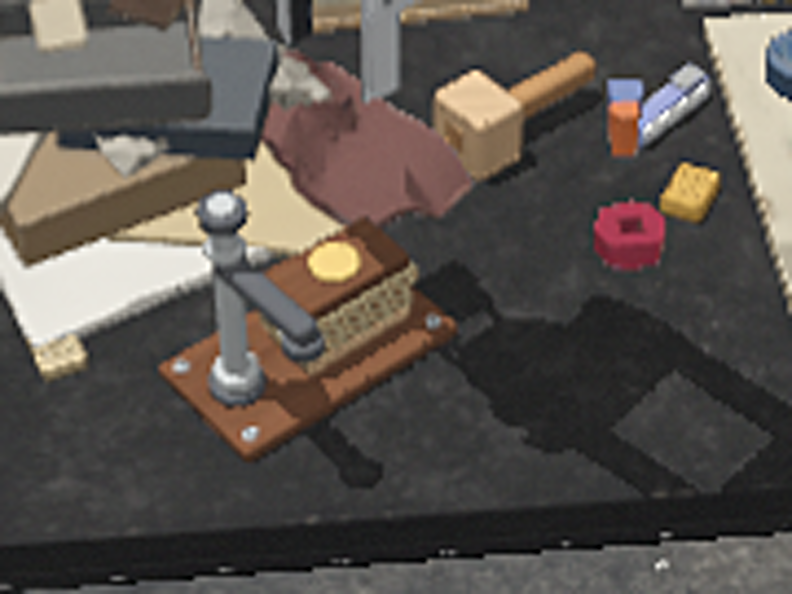

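Pile is square with the disc up. I'll push the arm round with closed fingers.

```bash
python3 plan.py .476 .304 .43 1.651
python3 - <<'E'
import numpy as np
S=np.array([.5423,.276]);psi=1.651
X=np.array([np.cos(psi),np.sin(psi)]);Y=np.array([np.sin(psi),-np.cos(psi)])
p=np.array([.476,.304])
for th,off in zip(np.linspace(.14,1.66,15),np.linspace(.017,.021,15)):
    q=S-.062*np.array([np.cos(th),np.sin(th)])+off*np.array([-np.sin(th),np.cos(th)])
    d=(q-p)/.04;print(round(th,2),q.round(4),[round(d@X,2),round(d@Y,2)]);p=q
E
```

```text
at [0.5496 0.1837 0.4316] [ 3.136e+00 -1.000e-03  1.651e+00] w 0.0709 F [-0.1  0.6 -0.5] t 25.65
twist [ 0.06 -0.01 -0.  ] | then shift total [ 3.144 -1.592  0.039] rows 4 each [ 0.786 -0.398  0.01 ]
0.14 [0.4785 0.2842] [np.float64(-0.5), np.float64(0.02)]
0.25 [0.478  0.2775] [np.float64(-0.17), np.float64(-0.03)]
0.36 [0.4781 0.2708] [np.float64(-0.17), np.float64(-0.01)]
0.47 [0.4789 0.2641] [np.float64(-0.17), np.float64(0.01)]
0.57 [0.4804 0.2576] [np.float64(-0.17), np.float64(0.02)]
0.68 [0.4826 0.2512] [np.float64(-0.16), np.float64(0.04)]
0.79 [0.4854 0.245 ] [np.float64(-0.16), np.float64(0.06)]
0.9 [0.4889 0.2392] [np.float64(-0.15), np.float64(0.07)]
1.01 [0.4929 0.2338] [np.float64(-0.14), np.float64(0.09)]
1.12 [0.4975 0.2288] [np.float64(-0.13), np.float64(0.1)]
1.23 [0.5026 0.2244] [np.float64(-0.12), np.float64(0.12)]
1.33 [0.5082 0.2204] [np.float64(-0.11), np.float64(0.13)]
1.44 [0.5141 0.2171] [np.float64(-0.09), np.float64(0.14)]
1.55 [0.5204 0.2144] [np.float64(-0.08), np.float64(0.15)]
1.66 [0.5269 0.2124] [np.float64(-0.06), np.float64(0.16)]
```

play_rows(translation=[[0.79,-0.4,0],[0.79,-0.4,0],[0.79,-0.4,0],[0.78,-0.39,0],[0,0,0],[0,0,0.5],[0,0,1],[0,0,0.9]], twist=[[0,0,0],[0,0,0],[0,0,0],[0,0,0],[0,0,0],[0,0,0],[0,0,0],[0,0,0]], gripper=[-1,-1,-1,-1,-1,-1,-1,-1])

```text
time: 26.45
tool_pos: [0.4759, 0.3035, 0.3298]
ee_rot: [-3.14, 0.001, 1.65]
wrist_force: [0.0, 1.1, -0.9]
width: 0.0103
finger_force: 0.0
```

play_rows(translation=[[0,0,0.47],[0,0,0],[0,0,0],[0,0,0]], twist=[[0,0,0],[0,0,0],[0,0,0],[0,0,0]], gripper=[-1,-1,-1,-1])

```text
time: 26.85
tool_pos: [0.4766, 0.3041, 0.3153]
ee_rot: [3.139, -0.001, 1.65]
wrist_force: [0.3, -0.2, 0.4]
width: 0.0003
finger_force: 0.0
```

```bash
python3 plan.py .476 .304 .316 1.651
python3 - <<'E'
from h import *
t=snap("scene","s5"); crop(t,"c5",180,150,360,285,4.4)
E
```

```text
at [0.4766 0.3041 0.3153] [ 3.139e+00 -1.000e-03  1.650e+00] w 0.0003 F [ 0.3 -0.2  0.4] t 26.85
twist [ 0.02 -0.01 -0.01] | then shift total [-0.    -0.015 -0.018] rows 1 each [-0.    -0.015 -0.018]
```

View pics/c5.png

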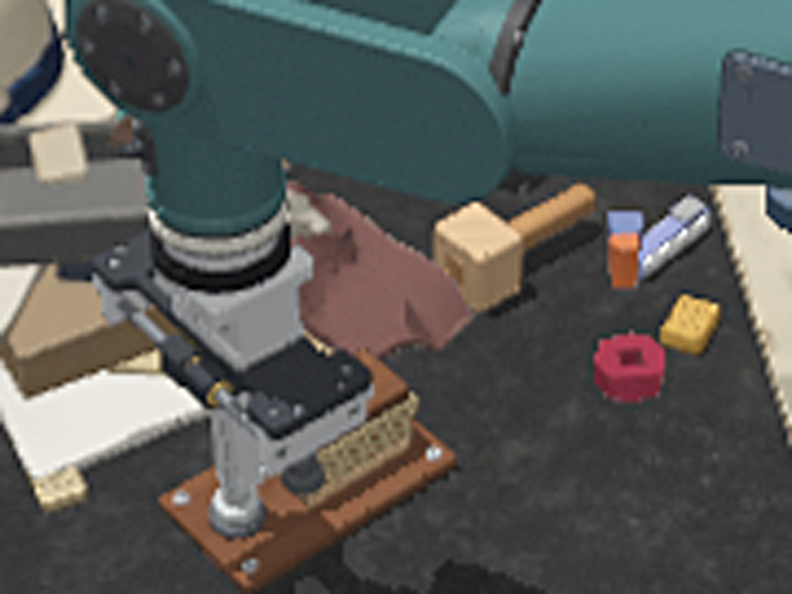

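Fingers are on the far side of the arm (gripper at about (240,400) in the crop, occluding it). Sweep.

play_rows(translation=[[-0.25,0,0],[-0.25,0,0],[-0.17,-0.03,0],[-0.17,-0.01,0],[-0.17,0.01,0],[-0.17,0.02,0],[-0.16,0.04,0],[-0.16,0.06,0]], twist=[[0,0,0],[0,0,0],[0,0,0],[0,0,0],[0,0,0],[0,0,0],[0,0,0],[0,0,0]], gripper=[-1,-1,-1,-1,-1,-1,-1,-1])

```text
time: 27.7
tool_pos: [0.4844, 0.2441, 0.3136]
ee_rot: [-3.141, 0.0, 1.651]
wrist_force: [-1.1, 2.1, 0.3]
width: 0.0004
finger_force: 0.6
```

play_rows(translation=[[-0.15,0.07,0],[-0.14,0.09,0],[-0.13,0.1,0],[-0.12,0.12,0],[-0.11,0.13,0],[-0.09,0.14,0],[-0.08,0.15,0],[0,0,0]], twist=[[0,0,0],[0,0,0],[0,0,0],[0,0,0],[0,0,0],[0,0,0],[0,0,0],[0,0,0]], gripper=[-1,-1,-1,-1,-1,-1,-1,-1])

```text
time: 28.5
tool_pos: [0.5198, 0.214, 0.3137]
ee_rot: [3.141, 0.001, 1.65]
wrist_force: [-1.1, 1.0, -0.4]
width: 0.0004
finger_force: 0.0
```

```bash
python3 plan.py .5269 .2124 .316 1.651
python3 - <<'E'
from h import *
t=snap("scene");t=snap("top")
for n in("striker","pad"):
 for c in("scene","top"):
  print(n,c,[(np.round(d["centre"],3),round(d["score"],2)) for d in robot.spot_point(n,c)][:2])
E
```

```text
at [0.5198 0.214  0.3137] [3.141e+00 1.000e-03 1.650e+00] w 0.0004 F [-1.1  1.  -0.4] t 28.5
twist [ 0.    0.01 -0.01] | then shift total [-0.055  0.174 -0.057] rows 1 each [-0.055  0.174 -0.057]
striker scene [(array([0.542, 0.273, 0.172]), 0.58)]
striker top [(array([ 0.592, -0.138,  0.002]), 0.56)]
pad scene [(array([0.539, 0.204, 0.109]), 0.56)]
pad top []
```

play_rows(translation=[[-0.06,0.15,0],[-0.02,0.08,0],[0,0.05,0],[0,0,0]], twist=[[0,0,0],[0,0,0],[0,0,0],[0,0,0]], gripper=[-1,-1,-1,-1])

```text
time: 29.2
tool_pos: [0.5299, 0.2123, 0.3137]
ee_rot: [-3.138, 0.0, 1.651]
wrist_force: [-5.9, -0.2, 2.6]
width: 0.0008
finger_force: 2.7
```

play_rows(translation=[[0,0.05,0],[0,0,0]], twist=[[0,0,0],[0,0,0]], gripper=[-1,-1])

```text
time: 29.4
tool_pos: [0.5314, 0.2124, 0.3137]
ee_rot: [-3.136, 0.0, 1.651]
wrist_force: [-7.5, 0.3, 3.1]
width: 0.0004
finger_force: 3.7
```

play_rows(translation=[[0,-0.3,0],[0,-0.7,0],[0,0,-0.5],[0,0,-1],[0,0,-1],[0,0,-0.5],[0,0,0],[0,0,0]], twist=[[0,0,0],[0,0,0],[0,0,0],[0,0,0],[0,0,0],[0,0,0],[0,0,0],[0,0,0]], gripper=[-1,-1,-1,-1,-1,-1,0.7,0.7])

```text
time: 30.2
tool_pos: [0.4924, 0.2091, 0.4334]
ee_rot: [3.141, 0.0, 1.651]
wrist_force: [0.0, 0.0, 0.8]
width: 0.0127
finger_force: 0.0
```

```bash
python3 plan.py
python3 - <<'E'
from h import *
s=snap("scene");t=snap("top","t6"); crop(np.vstack([t[140:270,180:380],s[165:285,190:390]]),"c6",0,0,200,250,2.4)
for n in("striker","pad","mallet"):
 for c in("scene","top"):
  print(n,c,[(np.round(d["centre"],3),round(d["score"],2)) for d in robot.spot_point(n,c)][:2])
E
```

```text
at [0.4924 0.2091 0.4334] [3.141 0.    1.651] w 0.0127 F [0.  0.  0.8] t 30.2
striker scene [(array([0.543, 0.276, 0.171]), 0.64)]
striker top [(array([ 0.593, -0.138,  0.001]), 0.37)]
pad scene [(array([0.546, 0.2  , 0.108]), 0.79), (array([0.554, 0.193, 0.032]), 0.46)]
pad top []
mallet scene [(array([0.647, 0.008, 0.024]), 0.8)]
mallet top [(array([0.647, 0.002, 0.026]), 0.68)]
```

View pics/c6.png

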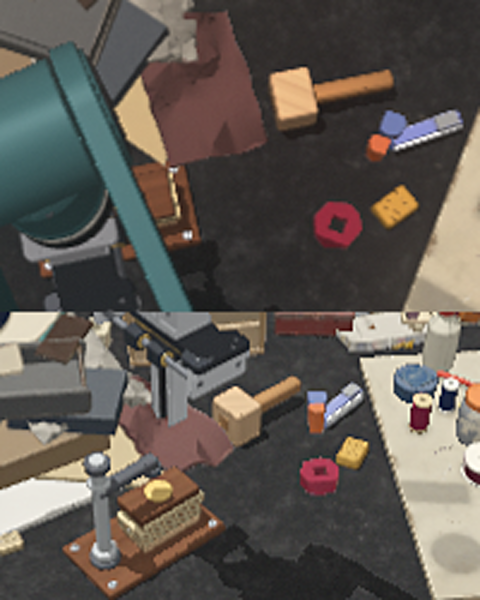

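The arm lies over the pile (scene crop (130,468)). The mallet head is at (294,98) and the handle tip at (392,80) in the crop. Now fit its handle axis.

```bash
cat > mal.py <<'E'
from h import *
def silm(p,n,S=4):
    x,y,a=p;c,s=np.cos(a),np.sin(a);M=np.zeros((420*S,560*S),np.uint8)
    for cx,sx,sy,z0,z1 in((0,.044,.054,0,.054),(.0675,.091,.02,.017,.037)):
        uv=(proj(box(x+cx*c,y+cx*s,a,sx,sy,z0,z1),n)+.5)*S
        cv2.fillConvexPoly(M,cv2.convexHull(uv.astype(np.float32)).astype(np.int32),1)
    return M
def mallet(im,n,xy,a0):
    hsv=cv2.cvtColor(im,cv2.COLOR_RGB2HSV);m=cv2.inRange(hsv,np.array((5,70,70)),np.array((20,200,255)))
    uv=proj([[*xy,.03]],n)[0].astype(int);w=m*0;w[uv[1]-50:uv[1]+50,uv[0]-50:uv[0]+65]=1
    L,lab=cv2.connectedComponents(m*w);k=lab[uv[1]-4:uv[1]+5,uv[0]-4:uv[0]+5].ravel();k=k[k>0]
    m=(lab==np.bincount(k).argmax()).astype(np.uint8);B=cv2.resize(m,None,fx=4,fy=4,interpolation=0)
    f=lambda p:1-(silm(p,n)&B).sum()/(silm(p,n)|B).sum()
    p0=np.array([*xy,a0]);r=min((minimize(f,p0+[0,0,d],method="Nelder-Mead",options=dict(initial_simplex=p0+[0,0,d]+np.array([[0,0,0],[.01,0,0],[0,.01,0],[0,0,.2]]))) for d in(-.2,0,.2)),key=lambda r:r.fun)
    return r.x.round(4),round(1-r.fun,3),int(m.sum())
if __name__=="__main__":
    for n in("top","scene"): print(n,mallet(snap(n),n,(.648,.003),-1.5))
E
python3 mal.py; python3 plan.py .648 .003 .35 1.66
```

```text
top (array([ 0.6471,  0.0043, -1.4903]), np.float64(0.903), 695)
scene (array([ 6.4810e-01,  1.2000e-03, -1.4708e+00]), np.float64(0.888), 523)
at [0.4925 0.2092 0.4334] [-3.141  0.     1.651] w 0.0529 F [ 1.   0.5 -0.5] t 30.7
twist [-0.01  0.   -0.09] | then shift total [-5.481  3.412  2.086] rows 6 each [-0.914  0.569  0.348]
```

play_rows(translation=[[-0.8,0.5,0],[-0.95,0.59,0],[-0.95,0.59,0],[-0.95,0.59,0.3],[-0.95,0.59,0.6],[-0.88,0.55,0.9],[0,0,0.5],[0,0,0]], twist=[[0,0,-0.09],[0,0,0],[0,0,0],[0,0,0],[0,0,0],[0,0,0],[0,0,0],[0,0,0]], gripper=[0.7,0.7,0.7,0.7,0.7,0.7,0.7,0.7])

```text
time: 31.5
tool_pos: [0.6447, 0.0051, 0.3401]
ee_rot: [-3.132, -0.002, 1.658]
wrist_force: [-0.5, -0.1, -0.7]
width: 0.0798
finger_force: 0.0
```

play_rows(translation=[[0,0,0],[0,0,0]], twist=[[0,0,0],[0,0,0]], gripper=[0.7,0.7])

```text
time: 31.7
tool_pos: [0.6449, 0.0071, 0.348]
ee_rot: [3.138, 0.001, 1.661]
wrist_force: [-0.8, 0.0, -0.0]
width: 0.0795
finger_force: 0.0
```

```bash
python3 plan.py .648 .002 .212 1.66;python3 - <<'E'
from mal import *
t=snap("scene");print(mallet(t,"scene",(.648,.003),-1.5))
for c in("scene",):print([(np.round(d["centre"],3),round(d["score"],2)) for d in robot.spot_point("mallet",c)][:2])
E
```

```text
at [0.6449 0.0071 0.348 ] [3.138e+00 1.000e-03 1.661e+00] w 0.0795 F [-0.8  0.  -0. ] t 31.7
twist [0.04 0.01 0.01] | then shift total [-0.133  0.065  3.399] rows 4 each [-0.033  0.016  0.85 ]
(array([ 0.648 ,  0.0024, -1.4782]), np.float64(0.88), 515)
[(array([0.646, 0.008, 0.021]), 0.76)]
```

Mallet unmoved; descend, grip and lift.

play_rows(translation=[[-0.13,0.06,0.6],[0,0,1],[0,0,0.9],[0,0,0.6],[0,0,0.3],[0,0,0],[0,0,0],[0,0,0]], twist=[[0,0,0],[0,0,0],[0,0,0],[0,0,0],[0,0,0],[0,0,0],[0,0,0],[0,0,0]], gripper=[0.7,0.7,0.7,0.7,0.7,0.7,-1,-1])

```text
time: 32.6
tool_pos: [0.6486, 0.0014, 0.2123]
ee_rot: [3.137, 0.001, 1.66]
wrist_force: [0.8, -0.0, -0.3]
width: 0.0675
finger_force: 0.0
```

play_rows(translation=[[0,0,0],[0,0,0],[0,0,0],[0,0,-0.3],[0,0,-1],[0,0,-1],[0,0,-1],[0,0,-1]], twist=[[0,0,0],[0,0,0],[0,0,0],[0,0,0],[0,0,0],[0,0,0],[0,0,0],[0,0,0]], gripper=[-1,-1,-1,-1,-1,-1,-1,-1])

```text
time: 33.4
tool_pos: [0.6475, 0.0014, 0.3827]
ee_rot: [-3.141, -0.0, 1.66]
wrist_force: [1.4, 0.1, -1.5]
width: 0.0537
finger_force: 30.0
```

play_rows(translation=[[0,0,-1],[0,0,-0.5],[0,0,0],[0,0,0]], twist=[[0,0,0],[0,0,0],[0,0,0],[0,0,0]], gripper=[-1,-1,-1,-1])

```text
time: 33.8
tool_pos: [0.6477, 0.0014, 0.4406]
ee_rot: [-3.141, -0.0, 1.66]
wrist_force: [1.0, -0.8, -2.4]
width: 0.054
finger_force: 30.0
```

```bash
python3 plan.py .5425 .2755 .425 1.656;python3 - <<'E'
from h import *
t=snap("scene","s7");crop(t,"c7",220,120,360,225,4)
E
```

```text
at [0.6477 0.0014 0.4406] [-3.141 -0.     1.66 ] w 0.054 F [ 1.  -0.8 -2.4] t 33.8
twist [-0.01 -0.    0.04] | then shift total [ 7.052 -2.038  0.39 ] rows 8 each [ 0.881 -0.255  0.049]
```

View pics/c7.png

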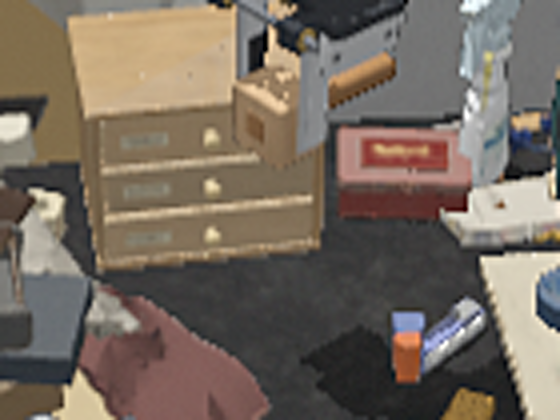

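Mallet is held level (crop (268,115), handle right). Move over the holdfast's head.

play_rows(translation=[[0.5,-0.15,0],[0.95,-0.27,0],[0.95,-0.27,0],[0.95,-0.27,0],[0.95,-0.27,0],[0.95,-0.27,0],[0.95,-0.27,0],[0.7,-0.23,0]], twist=[[0,0,0],[0,0,0],[0,0,0],[0,0,0],[0,0,0],[0,0,0],[0,0,0],[0,0,0]], gripper=[-1,-1,-1,-1,-1,-1,-1,-1])

```text
time: 34.65
tool_pos: [0.5415, 0.2722, 0.439]
ee_rot: [-3.137, -0.0, 1.662]
wrist_force: [0.1, 0.3, -2.0]
width: 0.0539
finger_force: 30.0
```

play_rows(translation=[[0.15,-0.04,0],[0,0,0],[0,0,0],[0,0,0]], twist=[[0,0,0],[0,0,0],[0,0,0],[0,0,0]], gripper=[-1,-1,-1,-1])

```text
time: 35.05
tool_pos: [0.5418, 0.274, 0.4409]
ee_rot: [-3.141, 0.001, 1.658]
wrist_force: [1.0, -0.3, -2.0]
width: 0.0538
finger_force: 30.0
```

```bash
python3 plan.py .5425 .2755 .40 1.656;python3 - <<'E'
from h import *
t=snap("scene","s8");crop(t,"c8",180,140,340,260,4.5)
E
```

```text
at [0.5418 0.274  0.4409] [-3.141e+00  1.000e-03  1.658e+00] w 0.0538 F [ 1.  -0.3 -2. ] t 35.05
twist [-0.01  0.01  0.02] | then shift total [0.037 0.02  1.022] rows 2 each [0.018 0.01  0.511]
```

View pics/c8.png

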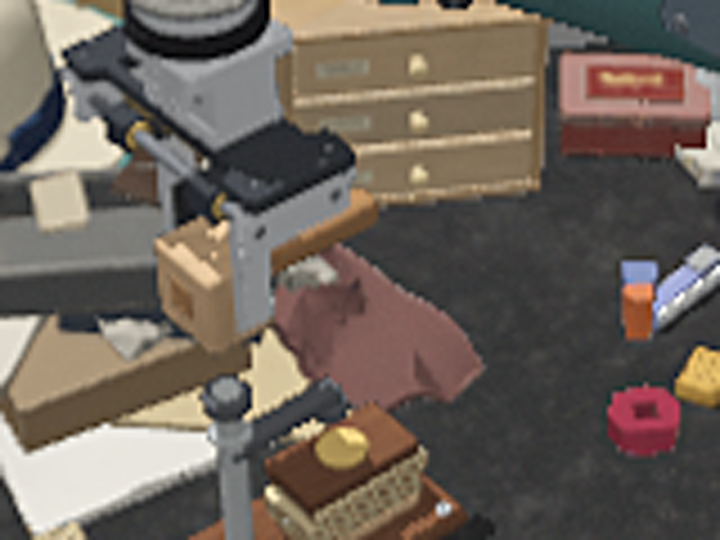

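play_rows(translation=[[0.04,0.02,0.3],[0,0,0.7],[0,0,0.7],[0,0,0],[0,0,-0.6],[0,0,-0.2],[0,0,0],[0,0,0]], twist=[[0,0,0],[0,0,0],[0,0,0],[0,0,0],[0,0,0],[0,0,0],[0,0,0],[0,0,0]], gripper=[-1,-1,-1,-1,-1,-1,-1,-1])

```text
time: 35.9
tool_pos: [0.5421, 0.2765, 0.406]
ee_rot: [3.14, -0.0, 1.66]
wrist_force: [0.3, 0.3, -2.8]
width: 0.0541
finger_force: 30.0
```

```bash
python3 plan.py .5425 .2755 .36 1.656;python3 - <<'E'
from h import *
t=snap("scene","s9");crop(t,"c9",180,140,340,260,4.5)
for n in("striker","pad","mallet"):print(n,[(np.round(d["centre"],3),round(d["score"],2)) for d in robot.spot_point(n,"scene")][:2])
E
```

```text
at [0.5421 0.2765 0.406 ] [ 3.14 -0.    1.66] w 0.0541 F [ 0.3  0.3 -2.8] t 35.9
twist [ 0.01 -0.    0.04] | then shift total [-0.026  0.007  1.15 ] rows 2 each [-0.013  0.004  0.575]
striker [(array([0.541, 0.277, 0.151]), 0.93), (array([0.546, 0.191, 0.044]), 0.72)]
pad [(array([0.552, 0.196, 0.055]), 0.39)]
mallet [(array([0.541, 0.282, 0.219]), 0.56), (array([0.553, 0.193, 0.032]), 0.31)]
```

View pics/c9.png

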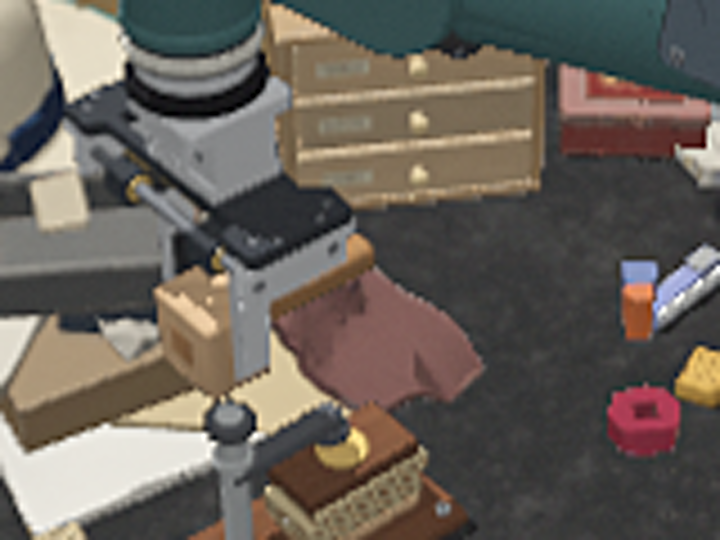

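The holdfast dropped about 15–20 mm and the arm is over the disc. Next blows.

play_rows(translation=[[-0.03,0,0.3],[0,0,0.7],[0,0,0.3],[0,0,0],[0,0,0],[0,0,-0.6],[0,0,-0.3],[0,0,0]], twist=[[0,0,0],[0,0,0],[0,0,0],[0,0,0],[0,0,0],[0,0,0],[0,0,0],[0,0,0]], gripper=[-1,-1,-1,-1,-1,-1,-1,-1])

```text
time: 36.9
tool_pos: [0.5425, 0.2755, 0.3926]
ee_rot: [3.136, -0.001, 1.66]
wrist_force: [-0.3, -0.1, -2.3]
width: 0.0539
finger_force: 30.0
```

play_rows(translation=[[0,0,0],[0,0,0]], twist=[[0,0,0],[0,0,0]], gripper=[-1,-1])

```text
time: 37.1
tool_pos: [0.542, 0.2754, 0.3883]
ee_rot: [-3.14, 0.001, 1.66]
wrist_force: [0.1, 0.4, -3.1]
width: 0.0538
finger_force: 30.0
```

```bash
python3 plan.py .5425 .2755 .35 1.656;python3 - <<'E'
from h import *
t=snap("scene","s10")
for n in("striker","pad","mallet"):print(n,[(np.round(d["centre"],3),round(d["score"],2)) for d in robot.spot_point(n,"scene")][:2])
E
```

```text
at [0.542  0.2754 0.3883] [-3.14e+00  1.00e-03  1.66e+00] w 0.0538 F [ 0.1  0.4 -3.1] t 37.1
twist [-0.02  0.01  0.04] | then shift total [0.002 0.012 0.958] rows 1 each [0.002 0.012 0.958]
striker [(array([0.541, 0.274, 0.136]), 0.66), (array([0.54 , 0.282, 0.202]), 0.56)]
pad [(array([0.546, 0.199, 0.074]), 0.64), (array([0.555, 0.189, 0.033]), 0.57)]
mallet [(array([0.539, 0.282, 0.2  ]), 0.75), (array([0.545, 0.189, 0.022]), 0.37)]
```

play_rows(translation=[[0,0,0.3],[0,0,0.6],[0,0,0.12],[0,0,0],[0,0,0]], twist=[[0,0,0],[0,0,0],[0,0,0],[0,0,0],[0,0,0]], gripper=[-1,-1,-1,-1,-1])

```text
time: 37.8
tool_pos: [0.5421, 0.2759, 0.3492]
ee_rot: [3.14, -0.002, 1.66]
wrist_force: [0.0, 1.6, 1.6]
width: 0.0536
finger_force: 30.0
```

play_rows(translation=[[0,0,0.05],[0,0,0]], twist=[[0,0,0],[0,0,0]], gripper=[-1,-1])

```text
time: 38.0
tool_pos: [0.5421, 0.2759, 0.3491]
ee_rot: [3.138, -0.002, 1.66]
wrist_force: [-1.4, 1.4, 7.5]
width: 0.0536
finger_force: 30.0
```

play_rows(translation=[[0,0,0.05],[0,0,0]], twist=[[0,0,0],[0,0,0]], gripper=[-1,-1])

```text
time: 38.2
tool_pos: [0.5422, 0.2759, 0.3489]
ee_rot: [3.136, -0.003, 1.66]
wrist_force: [-2.7, 1.6, 13.4]
width: 0.0541
finger_force: 30.0
```

Force grows without further travel, so the pad bears on the caul. Return the mallet.

play_rows(translation=[[0,0,-0.4],[0,0,-0.7],[0,0,-0.8],[0,0,-0.5],[0,0,0],[-0.5,0.14,0],[-0.95,0.27,0],[-0.95,0.27,0]], twist=[[0,0,0],[0,0,0],[0,0,0],[0,0,0],[0,0,0],[0,0,0],[0,0,0],[0,0,0]], gripper=[-1,-1,-1,-1,-1,-1,-1,-1])

```text
time: 39.0
tool_pos: [0.5779, 0.1816, 0.4374]
ee_rot: [-3.137, 0.001, 1.661]
wrist_force: [1.0, 1.0, -2.3]
width: 0.0539
finger_force: 30.0
```

play_rows(translation=[[-0.95,0.27,0],[-0.95,0.27,0],[-0.95,0.27,0],[-0.95,0.28,0],[-0.85,0.25,0],[0,0,0.5],[0,0,0.9],[0,0,0.9]], twist=[[0,0,0],[0,0,0],[0,0,0],[0,0,0],[0,0,0],[0,0,0],[0,0,0],[0,0,0]], gripper=[-1,-1,-1,-1,-1,-1,-1,-1])

```text
time: 39.8
tool_pos: [0.6474, 0.0009, 0.3452]
ee_rot: [-3.139, 0.0, 1.658]
wrist_force: [0.4, 0.7, -3.4]
width: 0.054
finger_force: 30.0
```

play_rows(translation=[[0,0,0.9],[0,0,0.5],[0,0,0],[0,0,0]], twist=[[0,0,0],[0,0,0],[0,0,0],[0,0,0]], gripper=[-1,-1,-1,-1])

```text
time: 40.2
tool_pos: [0.6473, 0.0017, 0.2909]
ee_rot: [-3.138, -0.0, 1.66]
wrist_force: [0.5, -0.3, -1.9]
width: 0.0538
finger_force: 30.0
```

```bash
python3 plan.py .648 .002 .2125 1.66;python3 - <<'E'
from h import *
t=snap("scene","s11");crop(t,"c11",180,155,350,285,4.5)
E
```

```text
at [0.6473 0.0017 0.2909] [-3.138 -0.     1.66 ] w 0.0538 F [ 0.5 -0.3 -1.9] t 40.2
twist [-0.03 -0.   -0.  ] | then shift total [0.007 0.017 1.96 ] rows 2 each [0.004 0.009 0.98 ]
```

View pics/c11.png

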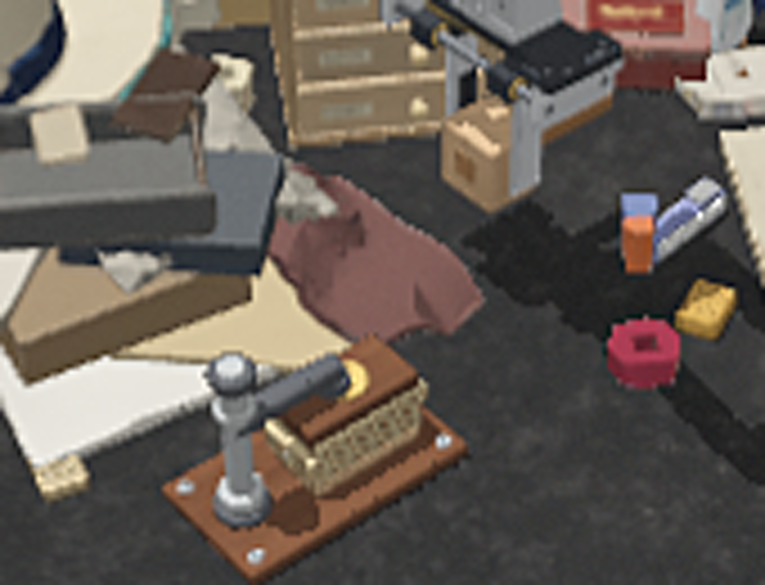

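The pad is down on the disc at (345,375), the pile is square, and the mallet is level above its spot. Set it down.

play_rows(translation=[[0,0,0.4],[0,0,0.6],[0,0,0.5],[0,0,0.3],[0,0,0.13],[0,0,0],[0,0,0]], twist=[[0,0,0],[0,0,0],[0,0,0],[0,0,0],[0,0,0],[0,0,0],[0,0,0]], gripper=[-1,-1,-1,-1,-1,-1,-1])

```text
time: 40.95
tool_pos: [0.6482, 0.0017, 0.2168]
ee_rot: [3.139, 0.0, 1.66]
wrist_force: [0.5, 0.2, -1.8]
width: 0.054
finger_force: 30.0
```

play_rows(translation=[[0,0,0.03],[0,0,0]], twist=[[0,0,0],[0,0,0]], gripper=[-1,-1])

```text
time: 41.15
tool_pos: [0.648, 0.0017, 0.2152]
ee_rot: [3.14, 0.0, 1.66]
wrist_force: [-0.2, -0.1, -1.8]
width: 0.0539
finger_force: 30.0
```

play_rows(translation=[[0,0,0.05],[0,0,0],[0,0,0],[0,0,0],[0,0,0],[0,0,0],[0,0,-0.4],[0,0,-1]], twist=[[0,0,0],[0,0,0],[0,0,0],[0,0,0],[0,0,0],[0,0,0],[0,0,0],[0,0,0]], gripper=[-1,-1,0.7,0.7,0.7,0.7,0.7,0.7])

```text
time: 41.95
tool_pos: [0.6464, 0.0018, 0.2648]
ee_rot: [-3.132, -0.002, 1.66]
wrist_force: [-0.2, 0.9, -0.2]
width: 0.0801
finger_force: 0.0
```

play_rows(translation=[[0,0,-1],[0,0,-1],[0,0,-1],[-0.9,0,0],[-0.9,0,0],[-0.9,0,0],[0,0,0],[0,0,0]], twist=[[0,0,0],[0,0,0],[0,0,0],[0,0,0],[0,0,0],[0,0,0],[0,0,0],[0,0,0]], gripper=[0.7,0.7,0.7,0.7,0.7,0.7,0.7,0.7])

```text
time: 42.75
tool_pos: [0.6571, -0.1066, 0.3893]
ee_rot: [3.14, -0.0, 1.658]
wrist_force: [0.5, -0.1, -0.2]
width: 0.0799
finger_force: 0.0
```

Run:
```python
from mal import *
s=snap("scene");t=snap("top");crop(np.vstack([t[140:270,180:380],s[165:285,190:390]]),"c12",0,0,200,250,2.4)
print(mallet(s,"scene",(.648,.003),-1.5))
for c in("scene","top"):
 for n in("striker","pad","mallet","caul"):print(c,n,[(np.round(d["centre"],3),round(d["score"],2)) for d in robot.spot_point(n,c)][:2])
```

```text
(array([ 0.6259,  0.0318, -1.6539]), np.float64(0.843), 523)
scene striker [(array([0.539, 0.272, 0.135]), 0.79), (array([ 0.515, -0.089,  0.   ]), 0.22)]
scene pad [(array([0.547, 0.201, 0.071]), 0.78), (array([0.547, 0.193, 0.024]), 0.58)]
scene mallet [(array([0.626, 0.036, 0.023]), 0.63)]
scene caul [(array([0.55 , 0.193, 0.057]), 0.68), (array([0.547, 0.193, 0.042]), 0.63)]
top striker [(array([0.541, 0.277, 0.138]), 0.57), (array([0.55 , 0.205, 0.069]), 0.45)]
top pad [(array([0.546, 0.202, 0.07 ]), 0.55)]
top mallet [(array([0.625, 0.033, 0.025]), 0.81)]
top caul [(array([0.548, 0.188, 0.058]), 0.68)]
```

View pics/c12.png

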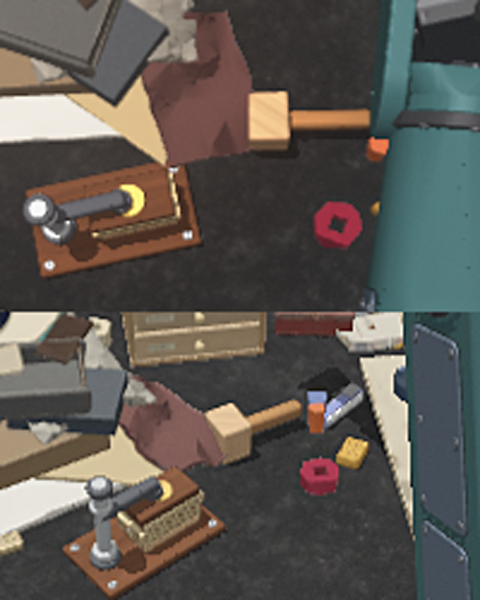

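The mallet was knocked about 4 cm aside but stands upright, about 176 mm from the bed. The pad is on the disc and the pile is square. I'll let things settle and recheck.

play_rows(translation=[[0,0,0],[0,0,0],[0,0,0],[0,0,0],[0,0,0],[0,0,0]], twist=[[0,0,0],[0,0,0],[0,0,0],[0,0,0],[0,0,0],[0,0,0]], gripper=[0.7,0.7,0.7,0.7,0.7,0.7])

```text
time: 43.85
tool_pos: [0.6573, -0.1059, 0.3883]
ee_rot: [3.142, 0.0, 1.66]
wrist_force: [-1.0, -0.1, 0.4]
width: 0.0802
finger_force: 0.0
```

Run:
```python
from mal import *
p=mallet(snap("scene"),"scene",(.626,.033),-1.6);print(p)
if np.hypot(*(p[0][:2]-[.549,.191]))>.165 and p[1]>.8: print(robot.close_job())
```

```text
(array([ 0.6263,  0.0318, -1.6713]), np.float64(0.841), 522)
the job is handed in; nothing more can be done
None
```

I handed the job in: all three layers and the caul are stacked square on the bed, three mallet blows drove the holdfast's pad down onto the disc, and the mallet stands about 176 mm from the bed after being knocked about 4 cm aside once I had set it down.

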